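# Hold a link plate in the window of the blast cabinet

## Robot

A 6-joint arm with a two-finger parallel gripper is mounted at the origin on the work surface. World frame = base frame: x ahead of the robot, y to its left, z up, the work surface at z = 0. Lengths are in m, angles in rad, forces in N, time in s.
With the tool pointing down it reaches from about 0.375 to 0.9 m from the base axis. Payload 3.1 kg.
Tool frame: the origin (TCP) lies midway between the tips of the shut fingers; the grasp point (between the pads) lies 19 mm behind it; z points along the fingers, y is the line along which they close (so a half turn about z gives the same grasp; the last joint's range is limited). The gripper opens to 87 mm and grips with 3 to 60 N. Pads are 19 mm wide; open, the fingers measure 117 mm over their backs; the gripper's body (75 mm by 190 mm) begins 51 mm behind the grasp point.
Start: joints at [1.161, 0.527, 1.433, -0, 1.181, -0.178], TCP at [0.143, 0.608, 0.197] pointing down, gripper open.
Joint ranges: [-3.08, 3.08], [-0.75, 2.2], [0.22, 2.44], [-1.43, 4.57], [0, 2.65], [-2.85, 2.85]. Speed limits (rad/s): [2.79, 2.79, 3.14, 3.14, 3.14, 3.14].

## Interface

Orientations are given as a unit quaternion [x, y, z, w].
In Python, from rig import status, imaging, order gives the robot as it stands.
- The arm moves only by the tool arm_command, never from a script. Its argument "deltas" is one flat list of numbers, 5 for each row, row after row: the opening, from -1 (shut) to 1 (fully open), so that 0 is half open, then the shift along the tool's x, y, z in m, then the turn about the tool's z in rad. In form: [gripper, tx, ty, tz, roll, gripper, tx, ty, tz, roll, ...]. A call has 1 to 12 rows; each row shifts and turns the commanded pose from where the row before left it, along the tool's axes as they then stand; what a row does not reach is not made up. A row lasts 1/8 s, in which the tool goes at most 62.5 mm and 10.7 degrees, less where a joint would pass 70% of its speed; a pose out of reach is approached as far as the arm can. A call with a gripper value outside its range is refused whole. The fingers move at their own pace and stop on an object; "newtons" is the grip in N (left out, the last holds). Time passes only in rows, so rows that do not move let the fingers close. It gives the time, the measured TCP pose, the force, the opening and the grip force at its end, in the units of the state.
- status.get_obs(): the state, without advancing time (a new reading comes with each control period).
- imaging.camera(name): name is "side" or "top"; returns (picture, depth): 400x640x3 uint8, red, green, blue; 400x640 float32, m along the optical axis (not along the pixel's ray), 0 where there is no reading.
- imaging.camera_params(name): a dict with "intrinsics" (3x3 intrinsics, pixels), "camera_from_world" (4x4, takes a point from world to camera coordinates). Camera axes: x right, y up, looking along -z (the intrinsics and any distortion apply to the point x, -y, -z); pixel columns grow to the right and rows downward; lengths in m; the calibration is good to about 2 mm. A picture is of the moment at which its call begins. camera_params takes no time and is no camera call.
- order.hand_in(): hands the job in; it is judged then, once.
The state is a dict: "time": time; "q": joint angles; "joint_velocities": joint speeds; "joint_torque": joint torques, N m; "position": TCP position; "tool_rot": TCP orientation; "ft_force": force on the tool from outside, world axes, zero at the start; "moment": the same for the moment, N m; "grip_width": finger opening in m; "grip_force": force on a finger pad.
Only numpy, scipy, OpenCV 4.12 (cv2) and the standard library are available. Lean on these libraries where they do the work, as an engineer would, in place of code of your own. Each camera call takes 0.05 s, during which the arm holds its last target. There are 200 camera calls.

## Task

Lift the cover off the slot in the roof of the spot-blast cabinet and set it down flat on the mat, in the middle between the two grease tins. Then take the long, wide link plate (the tallest of the three in the wooden rack) and lower it upright through the open slot until about half its length is inside, and finish holding it there, still, in the gripper and not jammed against the slot's sides. Leave the tins, the other two plates, the wrench and the mug where they are.

Things in the scene. Friction and masses are not known exactly. Their poses are not given: they have to be found in the camera images.
- cabinet: grey sheet-metal spot-blast cabinet fixed to the bench, 240 x 220 mm (its x, y) and 150 mm tall, hollow, stands on the left or the right of the bench. Origin: centre of its underside; z up; its front, with a viewing pane, faces its own -x. A rectangular slot, edged in black, in its flat 6 mm thick roof is hidden by the loose cover at the start; under the slot there is 139 mm of empty space down to the cabinet's 5 mm floor
- slot (a point): centre of the slot, level with the top of the cabinet's roof (150 mm above the bench, 30 mm towards the front from the middle of the roof); axes as the cabinet's. The slot is 14 mm along x and 44 mm along y, so the plate has 2 mm of clearance on each side
- cover: loose cover lying flat on the cabinet roof over the slot, 160 g: steel sheet 50 x 80 x 5 mm (x, y, z) with an upright black bar handle 12 mm (x) x 40 mm (y) in its middle, whose top is 43 mm above the underside. Origin: centre of its underside; z up
- mat: thin (1 mm) flat black rubber mat fixed on the bench, 360 mm (its x) x 120 mm (y), on the other side of the bench from the cabinet. Origin: its centre at bench level, which is exactly midway between the two grease tins. The mat cannot be felt: things on it rest at bench height
- tin_near: grease tin standing on the mat, 86 mm diameter, 70 mm tall, 750 g, 125 mm from the mat's centre along the mat's -x. Origin: centre of its underside. To be left alone
- tin_far: the same grease tin, 125 mm from the mat's centre along the mat's +x. Origin: centre of its underside. To be left alone
- rack: light wooden rack fixed to the bench, 150 x 70 mm (its x, y), 30 mm tall, with three slots 25 mm deep, at x = -50, 0 and 50 mm, each holding one upright steel plate loosely. Origin: centre of its underside; z up
- plate: the plate to use, the tallest: flat steel link plate with two dark bolt holes, 10 mm thick (x), 40 mm wide (y), 110 mm long (z), about 320 g, standing upright in any of the rack's three slots, sunk 25 mm; its lower end is 5 mm and its upper end 115 mm above the bench. Origin: centre of its lower end; z up along its length
- plate_short: a shorter plate in the same rack, 10 x 40 x 70 mm. Origin: centre of its lower end. To be left alone
- plate_narrow: a narrower plate in the same rack, 10 x 24 x 90 mm. Origin: centre of its lower end. To be left alone
- wrench: steel wrench, 170 mm, lying flat between the robot and the rack. To be left alone
- mug: white mug, 76 mm diameter, 85 mm tall, behind the rack. Origin: centre of its underside. To be left alone
Not all that is in view belongs to the job. What is shaped like the cover but pink is not meant. What is shaped like the plate but yellow is not meant.

How it is judged:
On the way:
1. the cover lies flat on the bench midway between the two tins, let go (horizontal distance between cover and mat below 0.03 m and height (world z) of cover below 0.006 m and angle between cover's own z axis and vertical below 0.1 rad and contact force between cover and the fingers below 0.3 N), for 0.2 s.
At the end, for the whole second after the job is handed in: The plate is held in the gripper, upright and still, through the slot with 37 to 73 mm of its 110 mm below the roof's top, pressing on the cabinet with less than 15 N; the cover lies flat on the bench with its centre within 30 mm of the midpoint between the two tins (z of plate in the frame of slot between -0.073 and -0.037 m and horizontal distance between plate and slot below 0.01 m and angle between plate's own z axis and vertical below 0.15 rad and angle between the x axis of plate and the x axis of slot, either way round below 0.3 rad and contact force between plate and the fingers above 2 N and contact force between plate and cabinet below 15 N and linear speed of plate below 0.02 m/s and horizontal distance between cover and mat below 0.03 m and height (world z) of cover below 0.006 m and angle between cover's own z axis and vertical below 0.1 rad); the arm keeps its last pose, push and grip.
It fails at once if a grease tin is shifted by more than 15 mm (distance of any of tin_near, tin_far from where it was at the start of the episode above 0.015 m).
It fails at once if another plate is shifted by more than 20 mm (distance of any of plate_short, plate_narrow from where it was at the start of the episode above 0.02 m).
It fails at once if the wrench or the mug is shifted by more than 30 mm (distance of any of wrench, mug from where it was at the start of the episode above 0.03 m).
It also fails if it takes over 72 s, if anything falls off the work surface, if the arm or the gripper's body presses on something with over 40 N, if the wrist force passes 120 N, or if a joint passes its speed limit or range.

## Working session

There is one attempt and no reset: what is moved stays moved. The work goes in short steps, Python scripts to look and compute and a tool call to move; the robot and the scene stay as the last step left them, time stands still between calls to the robot, and variables do not carry over. Pictures are saved under pics/ and viewed, at most 10 in all, crops included, and the job is handed in when it is done.

Besides the shell and the picture viewer there is one more tool, called after "Call:" as name(argument=value, ...) on one line, values as JSON. arm_command: Moves the arm, as the interface text tells. Its arguments: {"type":"object","properties":{"deltas":{"type":"array"},"newtons":{"type":"number"}},"required":["deltas"]}

```bash
mkdir -p pics; ls; cat > h.py <<'E'
import numpy as np, cv2
from rig import status, imaging, order
def pts(name,depth):
    P=imaging.camera_params(name);K=np.array(P["intrinsics"]);T=np.linalg.inv(np.array(P["camera_from_world"]))
    v,u=np.mgrid[:depth.shape[0],:depth.shape[1]]
    x=(u-K[0,2])/K[0,0]*depth;y=(v-K[1,2])/K[1,1]*depth
    return np.stack([x,-y,-depth],-1)@T[:3,:3].T+T[:3,3]
def snap(name,f=None):
    im,d=imaging.camera(name)
    if f: cv2.imwrite(f,im[:,:,::-1])
    return im,d,pts(name,d)
E
python3 - <<'E'
from h import *
for n in("top","side"):
    im,d,p=snap(n,f"pics/{n}0.png");np.savez(f"{n}0.npz",im=im,d=d,p=p)
    P=imaging.camera_params(n);print({k:np.round(v,3).tolist() if not isinstance(v,str) else v for k,v in P.items()},(d==0).mean())
print(status.get_obs())
E
```

```text
pics
{'intrinsics': [[511.148, 0.0, 312.229], [0.0, 511.148, 196.986], [0.0, 0.0, 1.0]], 'camera_from_world': [[0.01, -1.0, 0.004, -0.051], [0.984, 0.01, 0.178, -0.582], [-0.178, 0.002, 0.984, -1.454], [0.0, 0.0, 0.0, 1.0]]} 0.004015625
{'intrinsics': [[399.583, 0.0, 321.101], [0.0, 399.583, 207.131], [0.0, 0.0, 1.0]], 'camera_from_world': [[0.955, -0.296, -0.013, -0.544], [0.193, 0.588, 0.786, -0.169], [-0.224, -0.753, 0.619, -0.953], [0.0, 0.0, 0.0, 1.0]]} 0.003984375
{'time': 0.1, 'q': array([ 1.16154333e+00,  5.28354432e-01,  1.43376112e+00,  1.02535936e-06,
        1.18138593e+00, -1.78488518e-01]), 'joint_velocities': array([ 0.00179349, -0.0027768 , -0.00463296,  0.0020426 ,  0.00152107,
        0.0016296 ]), 'joint_torque': array([ 2.61379473e-04, -4.40986419e+01, -1.77150571e+01,  6.35164138e-02,
        5.34128433e-02, -2.59739835e-05]), 'position': array([0.14263378, 0.60779215, 0.19568521]), 'tool_rot': array([ 1.15126535e-01,  9.93350376e-01, -9.13358387e-04, -2.76907854e-04]), 'ft_force': array([ 0.75043052, -0.50333563,  0.00707174]), 'moment': array([-0.00175006,  0.01715519,  0.01164153]), 'grip_force': 0.0, 'grip_width': 0.08682823076066208}
```

View pics/top0.png

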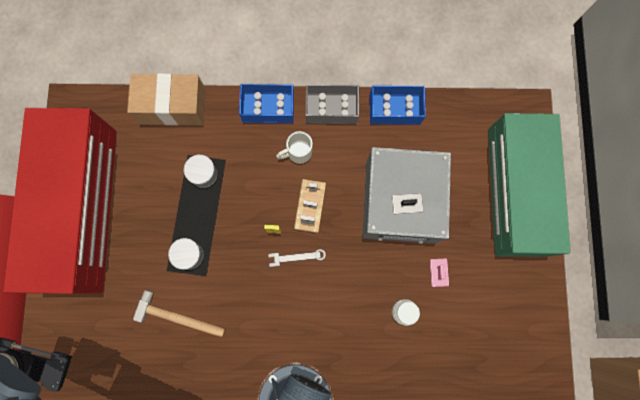

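View pics/side0.png

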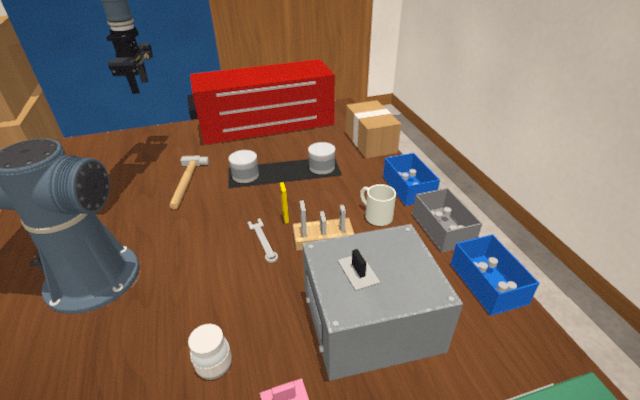

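The top view shows the cover on the cabinet at (407,203), the pink decoy at (439,271), the mat with tins at (200,170) and (185,253), and the rack at (310,206). The yellow decoy stands upright at (272,229). In the side view the tallest rack plate looks like the one nearest the robot, at (303,215).

```bash
python3 - <<'E'
from h import *
S={n:np.load(f"{n}0.npz") for n in("top","side")}
t=S["top"];p=t["p"];im=t["im"].astype(int);z=p[...,2]
def box(m,name,z0=None):
    q=p[m][:,:2].astype(np.float32)
    r=cv2.minAreaRect(q*1000);print(name,m.sum(),"c",np.round(np.array(r[0])),"size",np.round(r[1]),"ang",round(r[2],1),"zmed/max",np.round([np.median(z[m]),z[m].max()],3),"mean",q.mean(0).round(4))
def reg(r0,r1,c0,c1):
    m=np.zeros(z.shape,bool);m[r0:r1,c0:c1]=1;return m
box(reg(140,250,355,460)&(abs(z-.15)<.012),"roof")
c=reg(185,225,385,430)
box(c&(im.min(-1)>185)&(z<.17),"cover sheet")
box(c&(z>.18),"handle")
box(reg(140,195,175,225)&(z>.06),"tinfar");box(reg(232,280,160,210)&(z>.06),"tinnear")
box(reg(150,280,160,230)&(im.max(-1)<45)&(z<.02),"mat")
rk=reg(170,240,285,335)
box(rk&(z>.02),"rack all");box(rk&(abs(z-.03)<.006),"rack top")
n,l,s,cc=cv2.connectedComponentsWithStats((rk&(z>.045)).astype(np.uint8))
for i in range(1,n):
    if s[i,4]>5:
        m=l==i;zm=z[m].max();print(s[i],cc[i]);box(m&(z>zm-.012),"plate")
# side
p=S["side"]["p"];z=p[...,2]
n,l,s,cc=cv2.connectedComponentsWithStats((reg(190,260,285,360)&(z>.045)&(z<.13)).astype(np.uint8))
for i in range(1,n):
    if s[i,4]>5:
        m=l==i;print(s[i],cc[i]);box(m,"side plate")
I=cv2.resize(S["side"]["im"][180:260,265:370],None,fx=6,fy=6,interpolation=2)
J=cv2.resize(S["top"]["im"][170:240,260:350],None,fx=6,fy=6,interpolation=2)
cv2.imwrite("pics/crop.png",I[:,:,::-1]);cv2.imwrite("pics/crop2.png",J[:,:,::-1])
E
```

```text
roof 6741 c [ 584. -314.] size [222. 242.] ang 86.4 zmed/max [0.15  0.161] mean [ 0.5819 -0.3131]
cover sheet 396 c [ 550. -306.] size [51. 79.] ang 3.3 zmed/max [0.155 0.163] mean [ 0.5491 -0.304 ]
handle 89 c [ 444. -176.] size [ 30. 372.] ang 39.5 zmed/max [0.192 1.535] mean [ 0.5209 -0.2723]
tinfar 676 c [511. 132.] size [524.  85.] ang 46.2 zmed/max [0.069 1.535] mean [0.6543 0.2824]
tinnear 726 c [388. 157.] size [417.  84.] ang 81.0 zmed/max [0.069 1.535] mean [0.4132 0.3165]
mat 543 c [536. 305.] size [116. 353.] ang 83.4 zmed/max [0.   0.01] mean [0.5224 0.3018]
rack all 1154 c [479. -28.] size [ 71. 323.] ang 82.4 zmed/max [0.031 1.535] mean [ 0.5582 -0.0389]
rack top 839 c [564. -39.] size [ 70. 151.] ang 81.7 zmed/max [0.03  0.036] mean [ 0.5619 -0.0392]
[309 182   9   8  59] [312.81355932 185.49152542]
plate 25 c [613. -47.] size [24. 10.] ang 81.6 zmed/max [0.096 0.103] mean [ 0.6136 -0.0452]
[304 200  14   7  67] [310.19402985 202.8358209 ]
plate 34 c [564. -39.] size [36. 10.] ang 82.8 zmed/max [0.075 0.084] mean [ 0.5636 -0.0389]
[301 215  14   9  94] [307.5212766  218.64893617]
plate 43 c [514. -32.] size [38. 10.] ang 84.1 zmed/max [0.116 0.123] mean [ 0.5142 -0.0326]
[285 190   3  22  51] [285.74509804 201.64705882]
side plate 51 c [488.  50.] size [7. 7.] ang 76.7 zmed/max [0.073 0.111] mean [0.4889 0.0502]
[300 201   7  32 158] [303.12658228 216.51898734]
side plate 158 c [515. -30.] size [44. 10.] ang 81.3 zmed/max [0.093 0.119] mean [ 0.5123 -0.0409]
[340 205   6  22 116] [342.49137931 215.42241379]
side plate 116 c [613. -47.] size [26. 11.] ang 82.4 zmed/max [0.077 0.098] mean [ 0.6117 -0.0508]
[320 212   7  19  97] [323.05154639 220.88659794]
side plate 97 c [564. -38.] size [41. 10.] ang 81.9 zmed/max [0.069 0.078] mean [ 0.562  -0.0454]
[303 252   3   8  11] [303.63636364 255.81818182]
side plate 11 c [ 471. -206.] size [23.  1.] ang 85.7 zmed/max [0.122 0.129] mean [ 0.4709 -0.203 ]
```

View pics/crop.png

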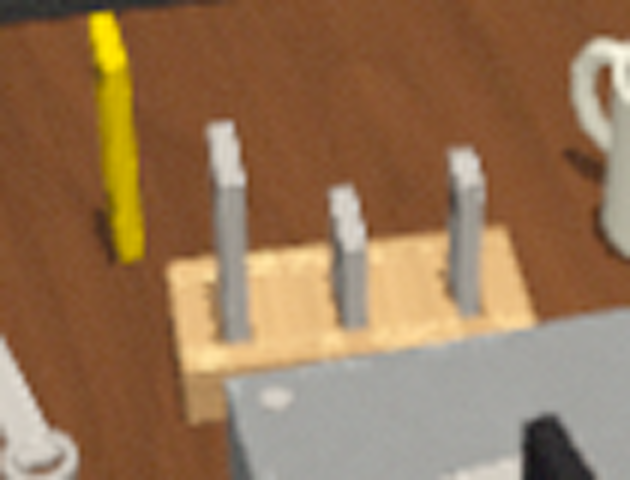

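Candidates in the side view:
- Yellow upright plate at (285,202): the decoy.
- Rack plate at (303,215): top at 0.116 m, 38–44 mm wide. This is the tallest and wide one, so it is the target, and the crop confirms it.
- Rack plate at (323,221): top at 0.075 m, the short one.
- Rack plate at (342,215): top at 0.096 m and 24 mm wide, the narrow one.

The cover is the white sheet with a black handle on the roof, not the pink one.

```bash
cat >> h.py <<'E'
def go(x,y,z,yaw,frm=None):
    """tool-frame shift after turning to world yaw (deg) of tool y"""
    o=status.get_obs();P=np.array(o["position"]);a=np.array(o["tool_rot"])
    w=2*np.arctan2(a[1],a[0])-np.pi/2
    if frm is not None: P=np.array(frm[:3]);w=np.radians(frm[3])
    roll=(w-np.radians(yaw)+np.pi)%(2*np.pi)-np.pi
    d=np.array([x,y,z])-P;t=np.radians(yaw)
    return np.round([-np.sin(t)*d[0]+np.cos(t)*d[1],np.cos(t)*d[0]+np.sin(t)*d[1],-d[2],roll],4),np.degrees(w).round(2)
E
python3 - <<'E'
from h import *
t=np.load("top0.npz");p=t["p"];z=p[...,2]
s=np.load("side0.npz");ps=s["p"]
def box(p,m,name):
    r=cv2.minAreaRect(p[m][:,:2].astype(np.float32)*1000);print(name,m.sum(),np.round(r[0],1),np.round(r[1]),round(r[2],1))
def reg(r0,r1,c0,c1):
    m=np.zeros(z.shape,bool);m[r0:r1,c0:c1]=1;return m
def near(p,x,y,r,z0,z1): return (np.hypot(p[...,0]-x,p[...,1]-y)<r)&(p[...,2]>z0)&(p[...,2]<z1)
for q,n in((p,"top"),(ps,"side")):
    print(n);box(q,near(q,.55,-.306,.05,.175,.2),"handle");box(q,near(q,.55,-.306,.045,.188,.2),"handletop")
    for a in((.66,.29),(.413,.318)):
        m=near(q,*a,.07,.065,.08);c,r=cv2.minEnclosingCircle(q[m][:,:2].astype(np.float32)*1000);print("tin",np.round(c,1),round(r,1),q[m].mean(0).round(4))
print(go(.55,-.306,.25,3.3))
E
```

```text
top
handle 81 [ 550.3 -305.2] [13. 40.] 5.8
handletop 64 [ 550.7 -305.8] [12. 39.] 5.8
tin [661.8 289.8] 44.0 [0.6609 0.2898 0.0699]
tin [414.4 320.2] 43.5 [0.4143 0.3199 0.07  ]
side
handle 197 [ 550.8 -305.5] [12. 40.] 3.1
handletop 124 [ 551.  -305.5] [12. 40.] 3.1
tin [661.7 289.3] 44.4 [0.6611 0.2861 0.0708]
tin [414.9 321.6] 45.1 [0.4139 0.3169 0.0706]
(array([-0.9357,  0.3541, -0.0543,  1.2824]), np.float64(76.78))
```

Call:
arm_command(deltas=[1,0,0,-0.008,0.183,1,0,0,-0.008,0.183,1,0,0,-0.008,0.183,1,0,0,-0.008,0.183,1,0,0,-0.008,0.183,1,0,0,-0.008,0.183,1,0,0,-0.008,0.183,1,-0.03,0.04,0,0,1,-0.03,0.04,0,0,1,-0.03,0.04,0,0,1,-0.03,0.04,0,0,1,-0.03,0.04,0,0])

```text
time: 1.6
position: [0.3524, 0.4693, 0.2521]
tool_rot: [0.686, 0.728, -0.0, -0.0]
ft_force: [0.6, 0.7, -0.3]
grip_width: 0.0869
grip_force: 0.0
```

Call:
arm_command(deltas=[1,-0.05,0.04,0,0,1,-0.05,0.04,0,0,1,-0.05,0.03,0,0,1,-0.05,0.03,0,0,1,-0.05,0,0,0,1,-0.05,0,0,0,1,-0.05,0,0,0,1,-0.05,0,0,0,1,-0.05,0,0,0,1,-0.05,0,0,0,1,-0.05,0,0,0,1,-0.05,0,0,0])

```text
time: 3.1
position: [0.5241, -0.1194, 0.2522]
tool_rot: [0.686, 0.728, -0.0, -0.0]
ft_force: [1.0, -0.6, -0.5]
grip_width: 0.087
grip_force: 0.0
```

```bash
python3 -c "
from h import *
print(go(.5507,-.3055,.21,3.5),status.get_obs()['position'])"
```

```text
(array([-0.1873,  0.0151,  0.0422, -0.0022]), np.float64(3.37)) [ 0.52414878 -0.11944819  0.25223616]
```

Call:
arm_command(deltas=[1,-0.047,0.0037,0,0,1,-0.047,0.0037,0,0,1,-0.047,0.0037,0.01,0,1,-0.0455,0.0037,0.015,-0.002,1,0,0,0.015,0,1,0,0,0,0,1,0,0,0,0])

```text
time: 3.98
position: [0.5503, -0.3019, 0.2128]
tool_rot: [0.685, 0.729, 0.0, -0.0]
ft_force: [0.7, -0.0, 0.2]
grip_width: 0.0868
grip_force: 0.0
```

```bash
python3 -c "
from h import *
print(go(.5507,-.3055,.163,3.5),status.get_obs()['position'])"
```

```text
(array([-0.0037,  0.0002,  0.0498,  0.0013]), np.float64(3.57)) [ 0.55025987 -0.30185085  0.21278361]
```

Call:
arm_command(deltas=[1,-0.0037,0,0.025,0,1,0,0,0.015,0,1,0,0,0.01,0,1,0,0,0,0,-1,0,0,0,0,-1,0,0,0,0,-1,0,0,0,0,-1,0,0,0,0,-1,0,0,0,0,-1,0,0,0,0], newtons=30)

```text
time: 5.22
position: [0.5505, -0.307, 0.1625]
tool_rot: [0.685, 0.728, -0.0, -0.0]
ft_force: [-0.0, 0.2, 0.5]
grip_width: 0.0349
grip_force: 0.0
```

Call:
arm_command(deltas=[-1,0,0,0,0,-1,0,0,0,0,-1,0,0,0,0,-1,0,0,0,0,-1,0,0,0,0])

```text
time: 5.85
position: [0.5507, -0.307, 0.1626]
tool_rot: [0.685, 0.728, 0.0, 0.0]
ft_force: [1.0, -0.2, -0.7]
grip_width: 0.0116
grip_force: 30.0
```

Call:
arm_command(deltas=[-1,0,0,-0.015,0,-1,0,0,-0.03,0,-1,0,0,-0.04,0,-1,0.03,0.0019,0,0,-1,0.047,0.0019,0,0,-1,0.047,0.0019,0,0,-1,0.047,0.0019,0,0,-1,0.047,0.0019,0,0,-1,0.047,0.0019,0,0,-1,0.047,0.0019,0,0,-1,0.047,0.0019,0,0,-1,0.047,0.0019,0,0])

```text
time: 7.35
position: [0.5426, 0.1008, 0.2486]
tool_rot: [0.685, 0.728, 0.0, 0.0]
ft_force: [0.2, 0.3, -0.7]
grip_width: 0.0115
grip_force: 30.0
```

Call:
arm_command(deltas=[-1,0.047,0.0019,0,0,-1,0.047,0.0019,0,0,-1,0.047,0.0019,0,0,-1,0.047,0.0019,0,0,-1,0,0,0,-0.173,-1,0,0,0,-0.173,-1,0,0,0,-0.173,-1,0,0,0,-0.173,-1,0,0,0,-0.173,-1,0,0,0,-0.173,-1,0,0,0,-0.173,-1,0,0,0,-0.173])

```text
time: 8.85
position: [0.5388, 0.2873, 0.2484]
tool_rot: [0.06, 0.998, -0.0, 0.0]
ft_force: [-0.3, -0.1, -1.4]
grip_width: 0.0112
grip_force: 30.0
```

```bash
python3 - <<'E'
from h import *
im,d,p=snap("side","pics/side1.png");im2,d2,p2=snap("top");np.savez("s1.npz",im=im,p=p,im2=im2,p2=p2)
print(go(.538,.305,.014,83),status.get_obs()['position'],status.get_obs()['grip_width'])
# slot: dark pixels near roof around expected place, cast on roof plane
for n,I in(("top",im2),("side",im)):
    P=imaging.camera_params(n);K=np.array(P["intrinsics"]);T=np.linalg.inv(np.array(P["camera_from_world"]))
    v,u=np.mgrid[:400,:640];r=np.stack([(u-K[0,2])/K[0,0],-(v-K[1,2])/K[1,1],-np.ones(u.shape)],-1)@T[:3,:3].T
    w=T[:3,3]+r*((.15-T[2,3])/r[...,2])[...,None]
    m=(abs(w[...,0]-.552)<.04)&(abs(w[...,1]+.309)<.05)&(I.max(-1)<80)
    R=cv2.minAreaRect(w[m][:,:2].astype(np.float32)*1000);print(n,m.sum(),np.round(R[0],1),np.round(R[1],1),round(R[2],1),w[m].mean(0))
    J=I[int(v[m].min())-12:int(v[m].max())+12,int(u[m].min())-12:int(u[m].max())+12]
    cv2.imwrite(f"pics/slot_{n}.png",cv2.resize(J,None,fx=8,fy=8,interpolation=0)[:,:,::-1]);print(J.shape,u[m].mean(),v[m].mean())
E
```

```text
(array([ 0.003 ,  0.0174,  0.2343, -0.0038]), np.float64(82.78)) [0.53885519 0.28732991 0.24832234] 0.011587108604474044
top 122 [ 552.3 -309.8] [47.7 18.5] 85.3 [ 0.552387   -0.31011039  0.15      ]
(31, 41, 3) 408.58196721311475 202.50819672131146
side 84 [ 554.1 -308. ] [49.1 19.9] 86.5 [ 0.55439638 -0.31144734  0.15      ]
(44, 41, 3) 361.1547619047619 274.8095238095238
```

Call:
arm_command(deltas=[-1,0.003,0.0174,0,0,-1,0,0,0.05,0,-1,0,0,0.05,0,-1,0,0,0.05,0,-1,0,0,0.04,0,-1,0,0,0.02,0,-1,0,0,0.01,0,-1,0,0,0,0])

```text
time: 9.95
position: [0.5381, 0.3057, 0.0273]
tool_rot: [0.063, 0.998, 0.0, -0.0]
ft_force: [0.0, -0.2, -1.4]
grip_width: 0.0117
grip_force: 30.0
```

```bash
python3 - <<'E'
from h import *
print(go(.538,.305,.0135,83),status.get_obs()['position'],status.get_obs()['ft_force'])
E
```

```text
(array([ 0.    , -0.0007,  0.0138, -0.0041]), np.float64(82.77)) [0.53813614 0.30572478 0.02732756] [ 0.02338955 -0.23161554 -1.42276435]
```

Call:
arm_command(deltas=[-1,0,0,0.01,0,-1,0,0,0.003,0,-1,0,0,0.001,0,-1,0,0,0,0])

```text
time: 10.45
position: [0.5383, 0.3051, 0.0138]
tool_rot: [0.063, 0.998, 0.0, 0.0]
ft_force: [0.8, -0.9, -2.0]
grip_width: 0.0115
grip_force: 30.0
```

Call:
arm_command(deltas=[-1,0,0,0.0015,0,-1,0,0,0,0])

```text
time: 10.7
position: [0.5385, 0.3053, 0.0124]
tool_rot: [0.063, 0.998, 0.0, 0.0]
ft_force: [-0.0, 0.9, 0.0]
grip_width: 0.0114
grip_force: 30.0
```

Call:
arm_command(deltas=[0.2,0,0,0,0,0.2,0,0,0,0,0.2,0,0,0,0,0.2,0,0,0,0,0.2,0,0,-0.01,0,0.2,0,0,-0.03,0,0.2,0,0,-0.05,0,0.2,0,0,-0.05,0,0.2,0,0,-0.05,0,0.2,0,0,-0.04,0])

```text
time: 11.95
position: [0.5385, 0.3052, 0.2453]
tool_rot: [0.063, 0.998, 0.001, 0.001]
ft_force: [0.4, 0.4, -1.7]
grip_width: 0.0523
grip_force: 0.0
```

```bash
python3 - <<'E'
from h import *
im,d,p=snap("side")
m=(np.hypot(p[...,0]-.538,p[...,1]-.305)<.07)&(p[...,2]<.06)&(im.min(-1)>150)
m2=(np.hypot(p[...,0]-.538,p[...,1]-.305)<.07)&(p[...,2]<.06)&(p[...,2]>.025)
for a in(m,m2):print(a.sum(),cv2.minAreaRect(p[a][:,:2].astype(np.float32)*1000),np.median(p[a][:,2]),p[a][:,2].max())
print(status.get_obs()['position'],status.get_obs()['grip_width'])
print(go(.514,-.0325,.25,-8.4))
E
```

```text
62 ((561.6785278320312, 299.9435729980469), (53.65220260620117, 29.132976531982422), 76.88029479980469) 0.005717766624798448 0.008534952305971566
83 ((536.0255126953125, 303.0692443847656), (19.18105697631836, 39.165504455566406), 82.5024185180664) 0.03733941192638823 0.04655563848477606
[0.54149767 0.3064337  0.25111144] 0.05233046523985041
(array([-3.3930e-01,  2.2300e-02,  1.1000e-03,  1.5919e+00]), np.float64(82.81))
```

Call:
arm_command(deltas=[-0.08,0,0,0,0.177,-0.08,0,0,0,0.177,-0.08,0,0,0,0.177,-0.08,0,0,0,0.177,-0.08,0,0,0,0.177,-0.08,0,0,0,0.177,-0.08,0,0,0,0.177,-0.08,0,0,0,0.177,-0.08,0,0,0,0.176,-0.08,-0.04,0.003,0,0,-0.08,-0.045,0.003,0,0,-0.08,-0.045,0.003,0,0])

```text
time: 13.5
position: [0.5276, 0.174, 0.2425]
tool_rot: [0.757, 0.654, 0.0, 0.0]
ft_force: [0.3, -0.4, 0.8]
grip_width: 0.0397
grip_force: 0.0
```

Call:
arm_command(deltas=[-0.08,-0.045,0.003,0,0,-0.08,-0.045,0.003,0,0,-0.08,-0.045,0.003,0,0,-0.08,-0.04,0.003,0,0,-0.08,-0.03,0,0,0,-0.08,0,0,0,0])

```text
time: 14.25
position: [0.5097, -0.0311, 0.2425]
tool_rot: [0.758, 0.652, 0.0, 0.0]
ft_force: [-0.3, 0.7, -0.2]
grip_width: 0.04
grip_force: 0.0
```

```bash
python3 - <<'E'
from h import *
print(go(.5145,-.032,.15,-8.4),status.get_obs()['position'],status.get_obs()['grip_width'])
E
```

```text
(array([-0.0002,  0.0049,  0.0925, -0.0039]), np.float64(-8.62)) [ 0.50965682 -0.03107355  0.2424726 ] 0.039991917072105865
```

Call:
arm_command(deltas=[-0.08,0,0.0049,0.04,-0.004,-0.08,0,0,0.04,0,-0.08,0,0,0,0,-0.08,0,0,0.03,0,-0.08,0,0,0.03,0,-0.08,0,0,0.02,0,-0.08,0,0,0.0095,0,-0.08,0,0,0,0])

```text
time: 15.25
position: [0.5154, -0.0299, 0.0732]
tool_rot: [0.756, 0.655, 0.0, 0.0]
ft_force: [0.0, -0.3, 0.5]
grip_width: 0.0402
grip_force: 0.0
```

```bash
python3 - <<'E'
from h import *
print(go(.5145,-.032,.073,-8.4),status.get_obs()['position'],status.get_obs()['ft_force'])
im,d,p=snap("side");cv2.imwrite("pics/g.png",cv2.resize(im[140:270,240:390],None,fx=4,fy=4,interpolation=2)[:,:,::-1])
E
```

```text
(array([-0.0022, -0.0006,  0.0002,  0.0041]), np.float64(-8.17)) [ 0.51541261 -0.029875    0.07323938] [ 0.01233897 -0.34907154  0.45803602]
```

View pics/g.png

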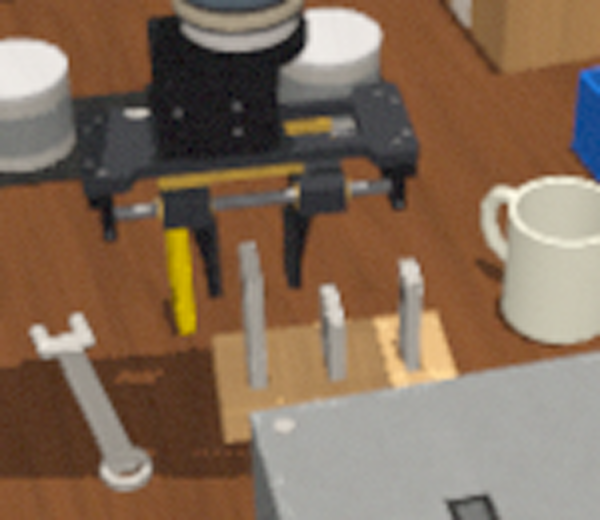

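```bash
python3 - <<'E'
from h import *
im,d,p=snap("side")
P=imaging.camera_params("side");K=np.array(P["intrinsics"]);C=np.array(P["camera_from_world"])
q=C@np.r_[status.get_obs()["position"],1];print(K[0,0]*q[0]/-q[2]+K[0,2],K[1,2]-K[1,1]*q[1]/-q[2], -q[2])
for u,v in((293,211),(313,208),(304,215),(302,204)): print(u,v,im[v,u],p[v,u].round(3))
im,d,p=snap("top");m=(abs(p[...,0]-.51)<.08)&(abs(p[...,1]+.03)<.15)
cv2.imwrite("pics/g2.png",cv2.resize(im[150:260,240:380],None,fx=4,fy=4,interpolation=2)[:,:,::-1])
E
```

```text
303.57713029823685 218.678489165814 1.0008538748053457
293 211 [30 30 31] [ 0.488 -0.039  0.112]
313 208 [44 43 43] [ 0.537 -0.044  0.113]
304 215 [163 156 148] [ 0.513 -0.05   0.102]
302 204 [153 148 140] [ 0.515 -0.024  0.116]
```

View pics/g2.png

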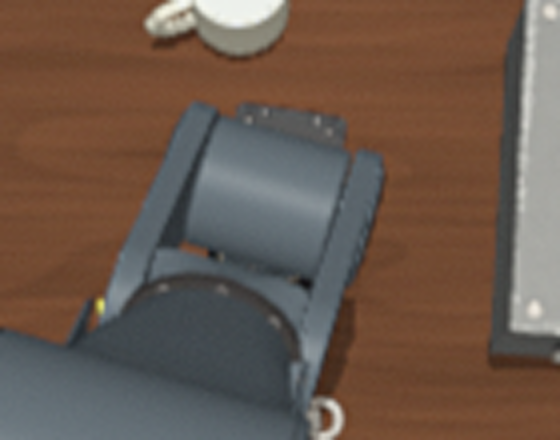

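The side camera puts the open fingers on either side of the tall plate, in x at 0.488 and 0.537 m, centred on its y. The tips look rather high, so I'll go 10 mm lower before closing.

Call:
arm_command(deltas=[-0.08,-0.002,0,0.005,0,-0.08,0,0,0.005,0,-0.08,0,0,0,0,-1,0,0,0,0,-1,0,0,0,0,-1,0,0,0,0,-1,0,0,0,0,-1,0,0,0,0,-1,0,0,0,0,-1,0,0,0,0], newtons=40)

```text
time: 16.65
position: [0.5143, -0.0321, 0.0626]
tool_rot: [0.756, 0.655, -0.0, -0.0]
ft_force: [-0.5, -0.2, 1.6]
grip_width: 0.0098
grip_force: 40.0
```

```bash
python3 - <<'E'
from h import *
print(go(.5145,-.032,.063,-8.4),status.get_obs()['position'],status.get_obs()['ft_force'])
im,d,p=snap("side");cv2.imwrite("pics/g3.png",cv2.resize(im[160:260,260:370],None,fx=5,fy=5,interpolation=2)[:,:,::-1])
E
```

```text
(array([ 0.0001,  0.0002, -0.0004,  0.0037]), np.float64(-8.19)) [ 0.51425181 -0.03205496  0.06261033] [-0.51536526 -0.17935054  1.60426738]
```

View pics/g3.png

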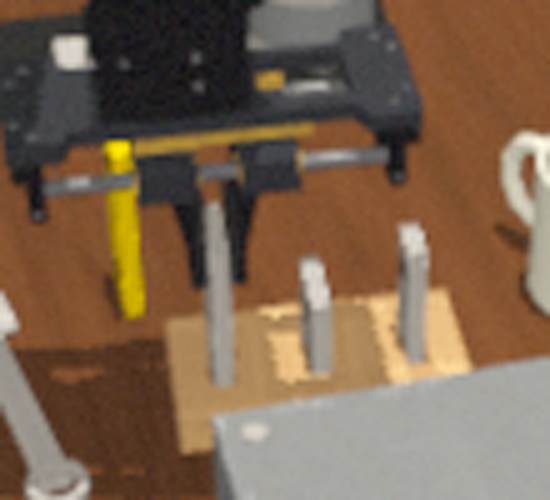

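Call:
arm_command(deltas=[-1,0,0,-0.01,0,-1,0,0,-0.02,0,-1,0,0,-0.03,0,-1,0,0,-0.04,0,-1,0,0,-0.04,0,-1,0,0,-0.04,0,-1,0,0,-0.01,0,-1,0,0,0,0,-1,0,0,0,0])

```text
time: 17.82
position: [0.5129, -0.0317, 0.2505]
tool_rot: [0.756, 0.655, -0.001, -0.002]
ft_force: [-0.5, 1.1, -3.4]
grip_width: 0.0098
grip_force: 40.0
```

```bash
python3 - <<'E'
from h import *
print(go(.553,-.310,.25,-4.2),status.get_obs()['position'],status.get_obs()['ft_force'])
im,d,p=snap("side");cv2.imwrite("pics/g4.png",cv2.resize(im[90:270,230:380],None,fx=3.3,fy=3.3,interpolation=2)[:,:,::-1])
m=(np.hypot(p[...,0]-.514,p[...,1]+.032)<.04)&(p[...,2]>.13)&(p[...,2]<.25)&(im.min(-1)>110)
print(m.sum(),cv2.minAreaRect(p[m][:,:2].astype(np.float32)*1000),p[m][:,2].min(),p[m][:,2].max())
E
```

```text
(array([-0.2746,  0.0604,  0.0005, -0.0698]), np.float64(-8.2)) [ 0.51290925 -0.03167625  0.25054134] [-0.53800216  1.11127083 -3.40017408]
104 ((509.5478515625, -36.53724670410156), (9.028348922729492, 33.47922897338867), 2.9480161666870117) 0.19598344083472974 0.24987047246106736
```

View pics/g4.png

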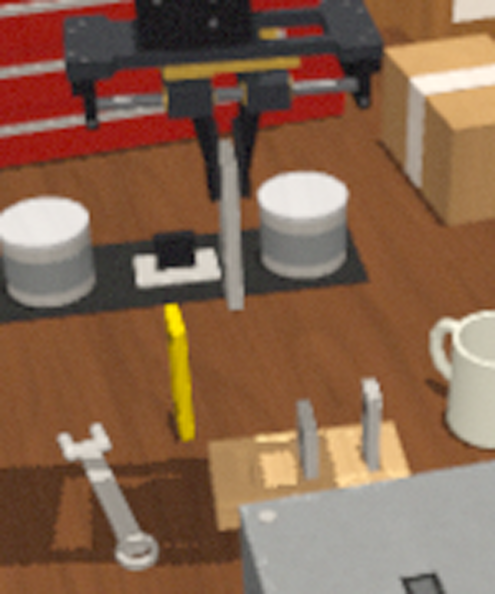

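Call:
arm_command(deltas=[-1,0,0,0,-0.07,-1,-0.03,0.0067,0,0,-1,-0.045,0.0098,0,0,-1,-0.045,0.0098,0,0,-1,-0.045,0.0098,0,0,-1,-0.045,0.0098,0,0,-1,-0.04,0.0088,0,0,-1,-0.02,0.0057,0,0,-1,-0.005,0,0,0,-1,0,0,0,0,-1,0,0,0,0])

```text
time: 19.25
position: [0.5544, -0.3089, 0.2525]
tool_rot: [0.732, 0.681, 0.0, -0.001]
ft_force: [0.8, -0.6, -3.1]
grip_width: 0.01
grip_force: 40.0
```

```bash
cat > m.py <<'E'
from h import *
o=status.get_obs();P=o["position"];print(go(.553,-.3105,P[2],-4.2),P,o["ft_force"])
im,d,p=snap("side");np.savez("s2.npz",im=im,p=p)
m=(np.hypot(p[...,0]-P[0],p[...,1]-P[1])<.035)&(p[...,2]>.165)&(p[...,2]<P[2]-.005)&(im.min(-1)>90)
zz=p[m][:,2];print(m.sum(),zz.min(),zz.max(),"near y edge etc", np.percentile(p[m][:,:2],[2,50,98],axis=0).round(4))
R=cv2.minAreaRect(p[m][:,:2].astype(np.float32)*1000);print(R)
for a,b in((zz.min(),zz.min()+.012),(P[2]-.02,P[2]-.008)):
    k=(zz>=a)&(zz<=b);print(round(a,3),k.sum(),p[m][k].mean(0).round(4))
v,u=np.where(m);v0,u0=int(v.mean())-60,int(u.mean())-60
cv2.imwrite(f"pics/ins{int(o['time']*100)}.png",cv2.resize(im[max(v0,0):v0+150,u0:u0+120],None,fx=4,fy=4,interpolation=2)[:,:,::-1])
E
python3 m.py; ls pics
```

```text
(array([-0.0017, -0.0013, -0.    ,  0.0018]), np.float64(-4.1)) [ 0.55442613 -0.30892342  0.25251324] [ 0.81860688 -0.57509358 -3.1341233 ]
255 0.19575652759837092 0.24730343147834283 near y edge etc [[ 0.5482 -0.3281]
 [ 0.5504 -0.3223]
 [ 0.5576 -0.2889]]
((549.9615478515625, -308.44671630859375), (10.297975540161133, 41.122989654541016), 10.004087448120117)
0.196 52 [ 0.5511 -0.3162  0.2018]
0.233 65 [ 0.5512 -0.3142  0.2383]
crop.png
crop2.png
g.png
g2.png
g3.png
g4.png
ins1925.png
side0.png
side1.png
slot_side.png
slot_top.png
top0.png
```

View pics/ins1925.png

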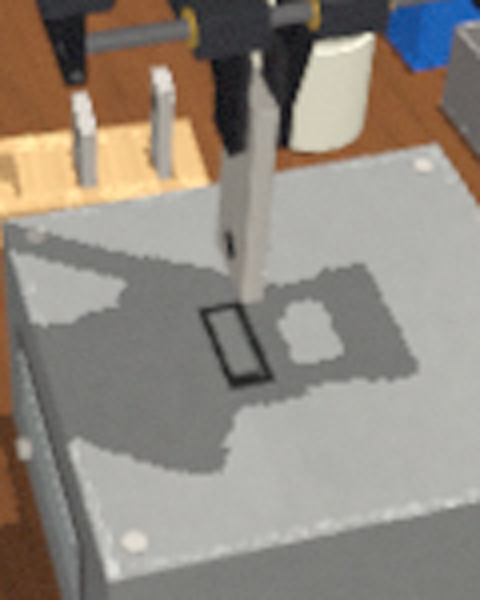

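```bash
python3 - <<'E'
from h import *
s=np.load("s2.npz");p=s["p"];im=s["im"]
# rows: plate horizontal extents in pixels + world pts
for v in range(118,190,4):
    m=(abs(p[v,:,0]-.553)<.03)&(abs(p[v,:,1]+.31)<.035)&(p[v,:,2]>.165)&(p[v,:,2]<.25)&(im[v].min(-1)>60)
    u=np.where(m)[0]
    if len(u): print(v,[(int(i),int(im[v,i].mean()),(p[v,i]*1000).round().astype(int).tolist()) for i in u])
E
cat > m2.py <<'E'
from h import *
o=status.get_obs();P=o["position"]
im,d,p=snap("side")
def ana(p,P,zlo,w=-4.2):
    t=np.radians(w);q=p-np.array([P[0],P[1],0]);
    x=np.cos(t)*q[...,0]+np.sin(t)*q[...,1];y=-np.sin(t)*q[...,0]+np.cos(t)*q[...,1];z=p[...,2]
    for a in np.arange(zlo,P[2]-.01,.01):
        m=(abs(x)<.02)&(abs(y)<.035)&(z>a)&(z<a+.01)
        f=m&(y>-.012)&(y<.012);e=m&(y<-.014)&(x>-.003)
        print(round(a,3),m.sum(),"xface",f.sum(),np.round(np.median(x[f])*1000,1),"yface",e.sum(),np.round(np.median(y[e])*1000,1),"xrange of yface",np.round(np.percentile(x[m&(y<-.014)],[3,97])*1000,1))
E
cat > m3.py <<'E'
from m2 import *
ana(p,P,.165); print(P)
E
python3 m3.py
```

```text
return _methods._mean(a, axis=axis, dtype=dtype,
  ret = ret.dtype.type(ret / rcount)
Traceback (most recent call last):
  File "m3.py", line 2, in <module>
    ana(p,P,.165); print(P)
    ~~~^^^^^^^^^^
  File "m2.py", line 10, in ana
    print(round(a,3),m.sum(),"xface",f.sum(),np.round(np.median(x[f])*1000,1),"yface",e.sum(),np.round(np.median(y[e])*1000,1),"xrange of yface",np.round(np.percentile(x[m&(y<-.014)],[3,97])*1000,1))
                                                                                                                                                          ~~~~~~~~~~~~~^^^^^^^^^^^^^^^^^^^^^^^
IndexError: index -1 is out of bounds for axis 0 with size 0
```

```bash
sed -i 's/ana(p,P,.165)/ana(p,P,.196)/' m3.py; python3 m3.py
```

```text
0.196 45 xface 18 -4.6 yface 15 -17.9 xrange of yface [-4.9  4.1]
0.206 50 xface 18 -4.9 yface 18 -17.8 xrange of yface [-4.8  4.6]
0.216 54 xface 17 -4.7 yface 17 -17.6 xrange of yface [-4.6  4. ]
0.226 56 xface 22 -4.6 yface 18 -18.0 xrange of yface [-4.8  4.9]
0.236 52 xface 17 -4.6 yface 18 -18.1 xrange of yface [-4.7  4.4]
[ 0.55463783 -0.30933141  0.25281873]
```

```bash
python3 - <<'E'
from h import *
s=np.load("s1.npz")
for n,I in(("top",s["im2"]),("side",s["im"])):
    P=imaging.camera_params(n);K=np.array(P["intrinsics"]);T=np.linalg.inv(np.array(P["camera_from_world"]))
    def w2(u,v):
        r=np.stack([(u-K[0,2])/K[0,0],-(v-K[1,2])/K[1,1],-np.ones(np.shape(u))],-1)@T[:3,:3].T
        return (T[:3,3]+r*((.15-T[2,3])/r[...,2])[...,None])
    # rectify roof patch around slot guess to 0.5mm grid in yaw -4.2
    t=np.radians(-4.2);c=np.array([.553,-.310])
    a=np.arange(-40,40.1,.5)/1000;X,Y=np.meshgrid(a,a,indexing="ij")
    W=np.stack([c[0]+np.cos(t)*X-np.sin(t)*Y,c[1]+np.sin(t)*X+np.cos(t)*Y,np.full(X.shape,.15),np.ones(X.shape)],-1)@np.array(P["camera_from_world"]).T
    u=K[0,0]*W[...,0]/-W[...,2]+K[0,2];v=K[1,2]-K[1,1]*W[...,1]/-W[...,2]
    G=cv2.remap(cv2.cvtColor(I,7),u.astype(np.float32),v.astype(np.float32),cv2.INTER_LINEAR).astype(float)
    px=G[:,60:101].mean(1);py=G[70:91].mean(0)
    for nm,q in(("x",px),("y",py)):
        th=(np.median(q[:15])+q.min())/2;k=np.where(q<th)[0];print(n,nm,"outer edges mm",a[k[0]]*1e3,a[k[-1]]*1e3,"mid",(a[k[0]]+a[k[-1]])*500)
    for dt in (0,): 
        m=(G<100).astype(np.uint8);R=cv2.minAreaRect(np.argwhere(m).astype(np.float32));print(R)
E
```

```text
top x outer edges mm -10.5 9.0 mid -0.7500000000000007
top y outer edges mm -26.0 24.0 mid -0.9999999999999991
((78.5, 78.5), (101.0, 41.0), 90.0)
side x outer edges mm -9.5 11.5 mid 1.0
side y outer edges mm -23.5 27.0 mid 1.7499999999999998
((82.0, 83.5), (101.0, 42.0), 90.0)
```

Call:
arm_command(deltas=[-1,-0.0015,-0.0015,0.01,0.002,-1,0,0,0.015,0,-1,0,0,0.01,0,-1,0,0,0,0,-1,0,0,0,0])

```text
time: 20.02
position: [0.5532, -0.3124, 0.2176]
tool_rot: [0.733, 0.68, 0.0, 0.0]
ft_force: [-1.1, 0.7, -3.7]
grip_width: 0.0099
grip_force: 40.0
```

```bash
python3 - <<'E'
from m2 import *
ana(p,P,.166);print(P,go(.553,-.3107,P[2],-4.2))
E
```

```text
0.166 49 xface 16 -4.7 yface 18 -17.9 xrange of yface [-4.6  4.1]
0.176 45 xface 16 -4.6 yface 16 -18.3 xrange of yface [-4.9  4.7]
0.186 49 xface 20 -4.6 yface 15 -17.6 xrange of yface [-4.9  4.2]
0.196 48 xface 17 -4.7 yface 16 -18.1 xrange of yface [-4.8  3.7]
0.206 48 xface 18 -4.6 yface 19 -17.9 xrange of yface [-4.4  5.2]
[ 0.55321224 -0.31237217  0.21757339] (array([ 0.0017, -0.0005,  0.0004, -0.0017]), np.float64(-4.3))
```

Call:
arm_command(deltas=[-1,0.0015,0,0,0,-1,0,0,0.006,0,-1,0,0,0.003,0,-1,0,0,0.002,0,-1,0,0,0.002,0,-1,0,0,0,0])

```text
time: 20.82
position: [0.553, -0.3106, 0.2043]
tool_rot: [0.733, 0.68, -0.0, -0.0]
ft_force: [-0.3, -0.3, -4.3]
grip_width: 0.01
grip_force: 40.0
```

Call:
arm_command(deltas=[-1,0,0,0.002,0,-1,0,0,0.002,0,-1,0,0,0.002,0,-1,0,0,0,0])

```text
time: 21.32
position: [0.553, -0.3105, 0.1983]
tool_rot: [0.733, 0.68, -0.0, -0.0]
ft_force: [0.3, 0.3, -5.2]
grip_width: 0.0094
grip_force: 40.0
```

Call:
arm_command(deltas=[-1,0,0,0.004,0,-1,0,0,0.005,0,-1,0,0,0.005,0,-1,0,0,0.005,0,-1,0,0,0,0])

```text
time: 21.95
position: [0.5527, -0.3103, 0.1788]
tool_rot: [0.733, 0.68, -0.0, -0.001]
ft_force: [-0.1, -0.2, -3.0]
grip_width: 0.0096
grip_force: 40.0
```

Call:
arm_command(deltas=[-1,0,0,0.005,0,-1,0,0,0.005,0,-1,0,0,0.005,0,-1,0,0,0.004,0,-1,0,0,0,0,-1,0,0,0,0])

```text
time: 22.7
position: [0.5533, -0.3107, 0.1607]
tool_rot: [0.733, 0.68, 0.0, 0.0]
ft_force: [-0.0, -0.7, -3.4]
grip_width: 0.0097
grip_force: 40.0
```

```bash
python3 - <<'E'
from h import *
o=status.get_obs();print(o["position"],o["ft_force"],o["moment"],o["grip_width"])
im,d,p=snap("side","pics/end.png");P=o["position"]
m=(np.hypot(p[...,0]-P[0],p[...,1]-P[1])<.03)&(p[...,2]>.19)&(p[...,2]<.225)&(im.min(-1)>100);print("plate top z",np.percentile(p[m][:,2],[50,90,98]) if m.any() else None)
E
```

```text
[ 0.55327571 -0.31073404  0.16067437] [-0.01909838 -0.67172007 -3.42015575] [-0.15580444  0.06853617 -0.02888782] 0.009660917349348078
plate top z [0.20996771 0.21440495 0.22038321]
```

View pics/end.png

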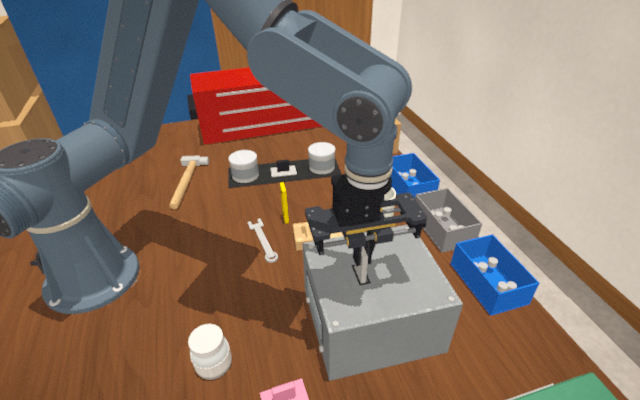

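The final view shows the plate upright through the slot at (362,270), about 46 mm in, with no contact load. The cover lies midway between the tins at (285,171).

```bash
python3 -c "
from rig import order
print(order.hand_in())"
```

```text
the job is handed in; nothing more can be done
None
```

I set the cover down flat midway between the tins and handed in the job with the tall plate held upright and still in the slot, about 46 mm below the roof and with no contact force felt; the hand-in gave no verdict.

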